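# Open the microscope's sprung light shutter for an exposure

## Task

Light the specimen for a short exposure: pinch the round metal knob of the light shutter, which sticks out of the side of the microscope's white base, pull it straight out against its spring as far as its stop, hold it there for at least one second, then let it go back in and move clear. Leave the thin flat metal tab beside it (the filter slide) pushed in, and do not shift the glass dish on the microscope or the computer mouse.

Things in the scene. Friction and masses are not known exactly. Their poses are not given: they have to be found in the camera images.
- shutter_knob (a point): Centre of the shutter's round metal ribbed knob: a level cylinder 30 mm in diameter, 26 mm long, its axis along the pull, 38 mm above the bench on an 8 mm rod from the side of the microscope's base. Pushed in, it is 35 mm out from that side (22 mm of bare rod). The point's y axis is the level direction in which it pulls out; z is up. Pinch it from above, across its axis.
- microscope: White stereo microscope, fixed. Base 280 (x) x 240 (y) mm, its top 65 mm above the bench; origin at the centre of its underside, z up. Both rods leave its +y side (turned up to 15 degrees from world +y), at x = -55 and +55 mm. Its tube, column and eyepieces stand over the middle, up to 400 mm high, no farther than 55 mm from the middle line in y.
- shutter (a joint): Travel of the shutter knob in m: 0 pushed in and shut (as at the start), 0.050 at its outer stop, where the shutter is open. A spring always draws it back in, with 2 N at the start of the travel and 6 N at the stop; let go, it returns home by itself within half a second.
- filter (a joint): Travel of the filter slide in m: 0 pushed in (as at the start), 0.050 fully out. Its handle is an upright metal tab 7 mm thick, 30 mm high and 30 mm long, on a like rod in the same side of the base at the same height, 110 mm to one side or the other of the shutter knob, with the same spring. It stays pushed in.
- dish: Shallow clear glass dish, 75 mm across and 13 mm high, loose on the round glass plate in the top of the microscope's base, 68 mm above the bench, under the lens. Origin at the centre of its underside. It stays where it is.
- mouse: Grey computer mouse, 105 x 60 x 34 mm, loose on the bench, at least 80 mm from the pulled-out knob's centre. Origin at the centre of its underside, x axis along its length. It stays where it is.

How it is judged:
On the way:
1. the shutter knob is held out at its stop (within 10 mm) for one second (value of joint shutter above 0.04 m), for 0.9 s.
At the end, for the whole second after the job is handed in: After having been held out at its stop, the shutter knob is back in (within 10 mm) and let go, the filter slide is pushed in (within 10 mm), the dish is within 20 mm and the mouse within 30 mm of where it began (value of joint each of shutter, filter below 0.01 m and distance of dish from where it was at the start of the episode below 0.02 m and distance of mouse from where it was at the start of the episode below 0.03 m); the robot touches nothing.
It fails at once if the filter slide is pulled out (more than 15 mm) (value of joint filter above 0.015 m).
It fails at once if the dish is shifted (more than 20 mm) (distance of dish from where it was at the start of the episode above 0.02 m).
It fails at once if the mouse is shifted (more than 30 mm) (distance of mouse from where it was at the start of the episode above 0.03 m).
It also fails if it takes over 32 s, if anything falls off the work surface, if the arm or the gripper's body presses on something with over 40 N, if the wrist force passes 120 N, or if a joint passes its speed limit or range.

## Robot

A 6-joint arm with a two-finger parallel gripper is mounted at the origin on the work surface. World frame = base frame: x ahead of the robot, y to its left, z up, the work surface at z = 0. Lengths are in m, angles in rad, forces in N, time in s.
With the tool pointing down it reaches from about 0.275 to 0.725 m from the base axis. Payload 5.6 kg.
Tool frame: the origin (TCP) lies at the very end of the fingers, on their centre line; the grasp point (between the pads) lies 19 mm behind it; z points along the fingers, y is the line along which they close (so a half turn about z gives the same grasp; the last joint's range is limited). The gripper opens to 85 mm and grips with 20 to 120 N. Pads are 22 mm wide; open, the fingers measure 114 mm over their backs; the gripper's body (76 mm by 85 mm) begins 54 mm behind the grasp point. The pads swing forward as they close: fully open they stand 13 mm farther back than shut.
Start: joints at [1.592, 0.255, 0.108, 0, -1.424, -0.285], TCP at [0.143, 0.531, 0.231] pointing down, gripper open.
Joint ranges: [-2.95, 2.95], [-1.21, 1.97], [-1.09, 1.5], [-2.87, 1.71], [-2.94, -0.07], [-3.05, 3.05]. Speed limits (rad/s): [2.57, 2.57, 3.14, 3.14, 3.14, 3.14].

## Interface

Orientations are given as a unit quaternion [w, x, y, z].
In Python, from station import state, viewer, sign_off gives the robot as it stands.
- The arm moves only by the tool jog_arm, never from a script. Its argument "targets" is a list of rows, each an object with "offset": the shift along the world's x, y, z in m, a list of three; "twist": the turn, a rotation vector about the world's x, y, z in degrees, a list of three; "gripper": the finger opening in m, from 0 to 0.0854. A call has 1 to 10 rows; each row is the pose to reach, as a shift and turn from the pose commanded when the call began; what a row does not reach only later rows make up. A row lasts 1/8 s, in which the tool goes at most 62.5 mm and 10.7 degrees, less where a joint would pass 70% of its speed; a pose out of reach is approached as far as the arm can. A call with a gripper value outside its range is refused whole. The fingers move at their own pace and stop on an object; "squeeze" is the grip in N (left out, the last holds). Time passes only in rows, so rows that repeat a pose let the fingers close. It gives the time, the measured TCP pose, the force, the opening and the grip force at its end, in the units of the state.
- state(): the state, without advancing time (a new reading comes with each control period).
- viewer.grab_frame(name): name is "side" or "top" or "wrist"; returns (picture, depth): 480x640x3 uint8, red, green, blue; 480x640 float32, m along the optical axis (not along the pixel's ray), 0 where there is no reading.
- viewer.camera_info(name): a dict with "intrinsics" (3x3 intrinsics, pixels), "camera_from_world" (4x4, takes a point from world to camera coordinates); the wrist camera has in their place "hand_eye" (4x4, takes a point from camera to tool coordinates, whose origin is the TCP and whose axes are the flange's). Camera axes: x right, y down, z forward; pixel columns grow to the right and rows downward; lengths in m; the calibration is good to about 2 mm. A picture is of the moment at which its call begins: read the wrist's pose just before it. camera_info takes no time and is no camera call.
- sign_off(): hands the job in; it is judged then, once.
The state is a dict: "clock": time; "joint_pos": joint angles; "joint_vel": joint speeds; "joint_torque": joint torques, N m; "ee_pos": TCP position; "tool_rot": TCP orientation; "wrist_force": force on the tool from outside, world axes, zero at the start; "wrist_torque": the same for the moment, N m; "gripper_width": finger opening in m; "grasp_force": force on a finger pad.
Only numpy, scipy, OpenCV 4.12 (cv2) and the standard library are available. Lean on these libraries where they do the work, as an engineer would, in place of code of your own. Each camera call takes 0.05 s, during which the arm holds its last target. There are 200 camera calls.

## Working session

There is one attempt and no reset: what is moved stays moved. The work goes in short steps, Python scripts to look and compute and a tool call to move; the robot and the scene stay as the last step left them, time stands still between calls to the robot, and variables do not carry over. Pictures are saved under pics/ and viewed, at most 10 in all, crops included, and the job is handed in when it is done.

Besides the shell and the picture viewer there is one more tool, called after "Call:" by a JSON object that holds its "name" and its "arguments". jog_arm: Moves the arm, as the interface text tells. Its arguments: {"type":"object","properties":{"targets":{"type":"array","items":{"type":"object","properties":{"offset":{"type":"array","items":{"type":"number"}},"twist":{"type":"array","items":{"type":"number"}},"gripper":{"type":"number"}}}},"squeeze":{"type":"number"}},"required":["targets"]}

```bash
mkdir -p pics
cat > h.py <<'E'
import numpy as np, cv2
from station import state, viewer, sign_off
def grab(n, f):
    p,d=viewer.grab_frame(n); cv2.imwrite(f'pics/{f}.png',p[:,:,::-1]); np.savez(f'pics/{f}.npz',p=p,d=d); return p,d
def world(n,d):
    i=viewer.camera_info(n); K=np.array(i['intrinsics']); T=np.linalg.inv(np.array(i['camera_from_world']))
    v,u=np.mgrid[:480,:640]; c=np.stack([(u-K[0,2])/K[0,0]*d,(v-K[1,2])/K[1,1]*d,d],-1)
    return c@T[:3,:3].T+T[:3,3]
E
python3 - <<'E'
from h import *
s=state(); print(s['clock'],s['ee_pos'],s['tool_rot'])
a=[]
for n in('top','side'):
    p,d=grab(n,n+'0'); a.append(cv2.resize(p,(400,300)))
p,d=grab('wrist','wrist0')
E
```

```text
0.0 [0.14321889 0.53050728 0.23037839] [ 9.61550066e-04  9.91309048e-01 -1.31550139e-01 -9.13334102e-05]
```

View pics/top0.png

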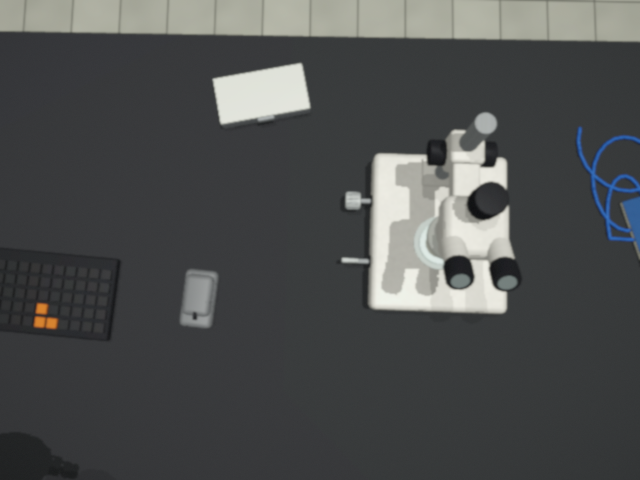

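View pics/side0.png

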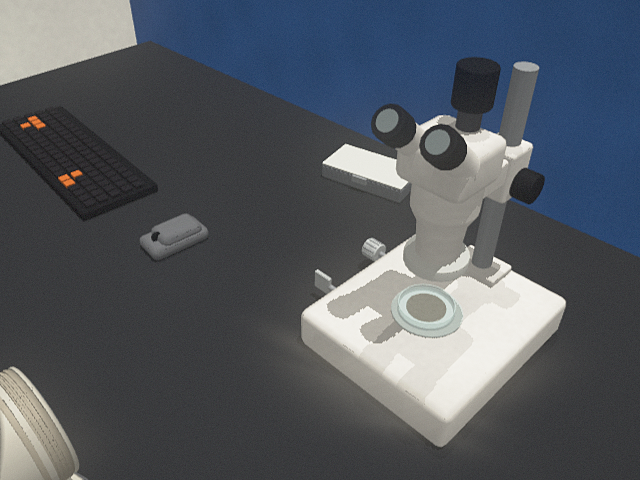

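The top view shows the knob at about (353,201), the filter tab at (355,261), the base's +y side along column 371 and the mouse at (199,298). In the side view the knob is at (373,249) and the tab at (323,281). Next I'll convert these to world points.

Run:
```python
from h import *
np.set_printoptions(precision=4,suppress=True)
z=np.load('pics/top0.npz'); p,d=z['p'],z['d']; W=world('top',d); g=p.min(2)
i=viewer.camera_info('top');K=np.array(i['intrinsics']);T=np.linalg.inv(np.array(i['camera_from_world']))
def ray(u,v,h):
    r=T[:3,:3]@np.linalg.solve(K,[u,v,1]); return T[:3,3]+r*(h-T[2,3])/r[2]
def blob(x0,x1,y0,y1,zl,zh):
    m=np.zeros(d.shape,bool); m[y0:y1,x0:x1]=1
    m&=(W[...,2]>zl)&(W[...,2]<zh); return m
m=blob(335,369,185,218,.02,.07); k=W[m]; print('knobregion',m.sum(),k.min(0),k.max(0))
gm=np.zeros(d.shape,bool); gm[185:218,335:369]=g[185:218,335:369]>90
ys,xs=np.nonzero(gm); print('knob px bbox',xs.min(),xs.max(),ys.min(),ys.max(), 'rows per col',[(c,int(ys[xs==c].min()),int(ys[xs==c].max())) for c in range(xs.min(),xs.max()+1)])
# base side: edge of top face
pts=[]
for r in list(range(165,190))+list(range(212,250))+list(range(272,300)):
    c=340+np.argmax(W[r,340:400,2]>.055); cc=365+np.argmax(g[r,365:385]>120); pts.append(ray(cc-.5,r,.055)); 
pts=np.array(pts); f=np.polyfit(pts[:,1],pts[:,0],1) if np.ptp(pts[:,1])>np.ptp(pts[:,0]) else np.polyfit(pts[:,0],pts[:,1],1)
print('edge ptp',np.ptp(pts,axis=0),'fit',f,'mean',pts.mean(0),'ends',pts[0],pts[-1])
for n,(x0,x1,y0,y1) in dict(tab=(335,369,250,272),mouse=(175,222,262,332)).items():
    mm=blob(x0,x1,y0,y1,.015,.07); q=W[mm]; print(n,mm.sum(),q.min(0),q.max(0),q.mean(0))
print('cam',T[:3,3], 'knob on z=.038..', ray(353,201,.053),ray(361,201,.053),'tab',ray(355,261,.053))
# side
z=np.load('pics/side0.npz'); p,d=z['p'],z['d']; S=world('side',d)
s=S[238:262,360:388].reshape(-1,3); s=s[(s[:,2]>.02)&(s[:,2]<.06)]; print('side knob',s.min(0),s.max(0),np.median(s,0))
```

```text
knobregion 281 [ 0.603  -0.0007  0.0233] [0.6324 0.0412 0.0583]
knob px bbox 345 368 191 209 rows per col [(345, 193, 206), (346, 192, 208), (347, 191, 208), (348, 191, 209), (349, 191, 209), (350, 191, 209), (351, 191, 209), (352, 191, 209), (353, 191, 209), (354, 191, 209), (355, 191, 209), (356, 191, 209), (357, 192, 209), (358, 192, 208), (359, 192, 208), (360, 193, 207), (361, 195, 203), (362, 198, 203), (363, 198, 203), (364, 198, 203), (365, 198, 203), (366, 198, 203), (367, 198, 203), (368, 198, 203)]
edge ptp [0.2408 0.006  0.    ] fit [-0.0218  0.0073] mean [ 0.5573 -0.0048  0.055 ] ends [ 0.6799 -0.0073  0.055 ] [ 0.4391 -0.0015  0.055 ]
tab 137 [ 0.4968 -0.002   0.023 ] [0.5152 0.0472 0.0567] [0.5075 0.0224 0.0464]
mouse 1782 [0.3847 0.2726 0.015 ] [0.4898 0.3394 0.0401] [0.4368 0.3038 0.0283]
cam [0.4218 0.0829 1.1471] knob on z=.038.. [0.6139 0.0272 0.053 ] [0.6141 0.0128 0.053 ] tab [0.506  0.0227 0.053 ]
side knob [ 0.5779 -0.0102  0.0245] [0.6321 0.0411 0.06  ] [0.6099 0.0221 0.0438]
```

```bash
python3 -c "
import cv2
a=cv2.imread('pics/top0.png')[180:280,330:400];b=cv2.imread('pics/wrist0.png')
a=cv2.resize(a,(336,480),interpolation=0);b=cv2.resize(b,(464,348));b=cv2.copyMakeBorder(b,0,132,0,0,0)
cv2.imwrite('pics/c.png',cv2.hconcat([a,b]))"
```

```text
(no output)
```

View pics/c.png

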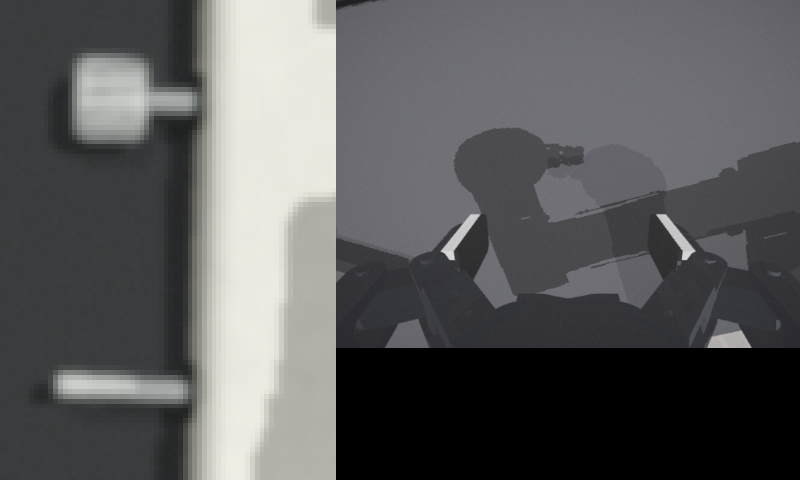

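The crop confirms that the knob is the upper handle and the tab the lower one. The knob's centre is at about (0.617, 0.028, 0.038). The base edge plus 35 mm gives y=0.029, which agrees. The pull axis is about -1.2° from +y. The tab is at x≈0.507, 110 mm away as given. I'll hover beside the knob, with a -76° twist so the fingers close along x.

Call:
{"name": "jog_arm", "arguments": {"targets": [{"offset":[0.04,-0.03,0.02],"twist":[0,0,-7],"gripper":0.085},{"offset":[0.09,-0.07,0.02],"twist":[0,0,-15],"gripper":0.085},{"offset":[0.14,-0.11,0.02],"twist":[0,0,-23],"gripper":0.085},{"offset":[0.18,-0.15,0.02],"twist":[0,0,-31],"gripper":0.085},{"offset":[0.23,-0.19,0.02],"twist":[0,0,-39],"gripper":0.085},{"offset":[0.28,-0.23,0.02],"twist":[0,0,-47],"gripper":0.085},{"offset":[0.32,-0.27,0.02],"twist":[0,0,-55],"gripper":0.085},{"offset":[0.37,-0.31,0.02],"twist":[0,0,-63],"gripper":0.085},{"offset":[0.42,-0.36,0.02],"twist":[0,0,-70],"gripper":0.085},{"offset":[0.474,-0.41,0.0],"twist":[0,0,-76],"gripper":0.085}]}}

```text
clock: 1.4
ee_pos: [0.6027, 0.1348, 0.2374]
tool_rot: [0.001, -0.699, 0.715, -0.0]
wrist_force: [0.2, 1.4, 0.4]
gripper_width: 0.0849
grasp_force: 0.0
```

Call:
{"name": "jog_arm", "arguments": {"targets": [{"offset":[0,0,-0.02]},{"offset":[0,0,-0.04]},{"offset":[0,0,-0.04]}]}}

```text
invalid input at $.targets[0]: expected keys offset, twist, gripper
```

Run:
```python
from h import *
s=state(); print(s['clock'],s['joint_pos'],s['ee_pos'],s['tool_rot'],s['wrist_force'])
p,d=grab('wrist','w1'); q,_=grab('side','s1')
cv2.imwrite('pics/c1.png',cv2.vconcat([cv2.resize(p,(400,300)),cv2.resize(q,(400,300))])[:,:,::-1])
i=viewer.camera_info('wrist');print(i['hand_eye'])
```

```text
1.4 [ 4.72952013e-01  3.89082352e-01  3.12818119e-01  3.10215961e-04
 -1.49230903e+00 -4.96082691e-01] [0.60270821 0.13483227 0.23739319] [ 1.01576743e-03 -6.98889879e-01  7.15228409e-01 -4.77112191e-04] [0.1697442  1.41221802 0.40153516]
[[-2.20368864e-04 -9.61744251e-01 -2.73948804e-01  6.93860361e-02]
 [ 9.99999827e-01 -3.61170434e-04  4.63534646e-04  3.76329975e-04]
 [-5.44743989e-04 -2.73948655e-01  9.61744164e-01 -1.42583439e-01]
 [ 0.00000000e+00  0.00000000e+00  0.00000000e+00  1.00000000e+00]]
```

View pics/c1.png

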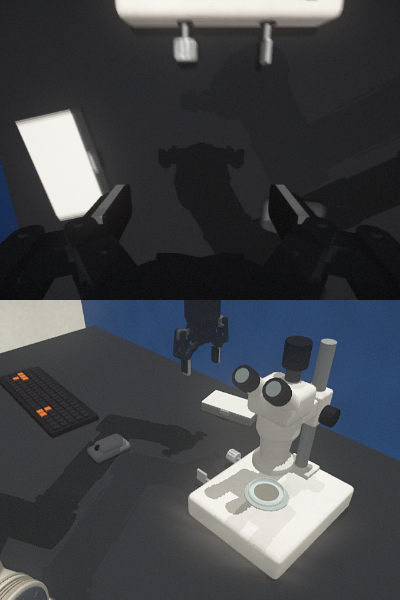

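The wrist view shows the knob at about (186,50) and the tab at (266,45) in the half-size frame, with the gripper hovering clear. I'll let it settle, then measure from the wrist camera.

Call:
{"name": "jog_arm", "arguments": {"targets": [{"offset":[0,0,-0.02],"twist":[0,0,0],"gripper":0.085},{"offset":[0,0,-0.04],"twist":[0,0,0],"gripper":0.085},{"offset":[0,0,-0.04],"twist":[0,0,0],"gripper":0.085},{"offset":[0,0,-0.04],"twist":[0,0,0],"gripper":0.085}]}}

```text
clock: 2.0
ee_pos: [0.6012, 0.1366, 0.1977]
tool_rot: [0.0, -0.7, 0.714, -0.0]
wrist_force: [0.7, 0.4, -0.0]
gripper_width: 0.0849
grasp_force: 0.0
```

Run:
```python
from h import *
from scipy.spatial.transform import Rotation as R
np.set_printoptions(precision=4,suppress=True)
s=state(); print(s['clock'],s['ee_pos'],s['tool_rot'],s['wrist_force'])
p,d=grab('wrist','w2')
i=viewer.camera_info('wrist');K=np.array(i['intrinsics']);H=np.array(i['hand_eye'])
q=s['tool_rot'];Rm=R.from_quat([q[1],q[2],q[3],q[0]]).as_matrix(); print('tool y',Rm[:,1],'z',Rm[:,2])
v,u=np.mgrid[:480,:640]; c=np.stack([(u-K[0,2])/K[0,0]*d,(v-K[1,2])/K[1,1]*d,d],-1)
W=(c@H[:3,:3].T+H[:3,3])@Rm.T+s['ee_pos']
ok=(d>0)
for n,x in(('knob',.617),('tab',.507)):
    m=ok&(abs(W[...,0]-x)<.03)&(W[...,1]>.0155)&(W[...,1]<.06)&(W[...,2]>.02)&(W[...,2]<.065)
    w=W[m]; print(n,m.sum(),np.percentile(w,[2,50,98],axis=0),'uv',u[m].mean(),v[m].mean())
    t=w[w[:,2]>w[:,2].max()-.004]; print('  top',t.mean(0))
m=ok&(W[...,2]>.045)&(W[...,2]<.055)&(W[...,1]<.01); e=W[m];
if m.sum(): print('side',m.sum(),np.polyfit(e[:,0],e[:,1],1))
```

```text
2.0 [0.6012 0.1366 0.1977] [ 0.0004 -0.7004  0.7137 -0.0004] [ 0.7377  0.3677 -0.0108]
tool y [-0.9998  0.0189 -0.0012] z [ 0.0012  0.0001 -1.    ]
knob 1639 [[0.6037 0.0161 0.0373]
 [0.6175 0.0287 0.0508]
 [0.6333 0.0407 0.0541]] uv 293.5704697986577 74.2574740695546
  top [0.6184 0.028  0.0525]
tab 874 [[0.5058 0.0171 0.0263]
 [0.5116 0.0317 0.0503]
 [0.5125 0.0465 0.054 ]] uv 440.31121281464533 76.59954233409611
  top [0.509  0.0318 0.0526]
side 1854 [-0.0204  0.0054]
```

The wrist measurement agrees: knob at (0.618, 0.0285), top at z=0.053, and the finger line within 0.2° of the side. I'll move over it, then descend.

Call:
{"name": "jog_arm", "arguments": {"targets": [{"offset":[0.008,-0.05,-0.02],"twist":[0,0,0],"gripper":0.085},{"offset":[0.017,-0.1,-0.05],"twist":[0,0,0],"gripper":0.085},{"offset":[0.017,-0.108,-0.08],"twist":[0,0,0],"gripper":0.085},{"offset":[0.017,-0.108,-0.1],"twist":[0,0,0],"gripper":0.085},{"offset":[0.017,-0.108,-0.1],"twist":[0,0,0],"gripper":0.085},{"offset":[0.017,-0.108,-0.1],"twist":[0,0,0],"gripper":0.085}]}}

```text
clock: 2.8
ee_pos: [0.6189, 0.0287, 0.0984]
tool_rot: [0.001, -0.7, 0.714, -0.001]
wrist_force: [-0.3, -0.4, 0.1]
gripper_width: 0.0851
grasp_force: 0.0
```

Run:
```python
from h import *
s=state(); print(s['clock'],s['ee_pos'],s['tool_rot'],s['wrist_force'])
p,_=grab('wrist','w3'); q,_=grab('side','s3')
cv2.imwrite('pics/c3.png',cv2.hconcat([cv2.resize(p,(400,300)),q[130:355,230:530].repeat(1,0).copy() if 0 else cv2.resize(q[130:355,230:530],(400,300))])[:,:,::-1])
```

```text
2.8 [0.61891445 0.02873042 0.09839498] [ 0.00098228 -0.70045489  0.71369548 -0.00086349] [-0.26711792 -0.43545476  0.1000301 ]
```

View pics/c3.png

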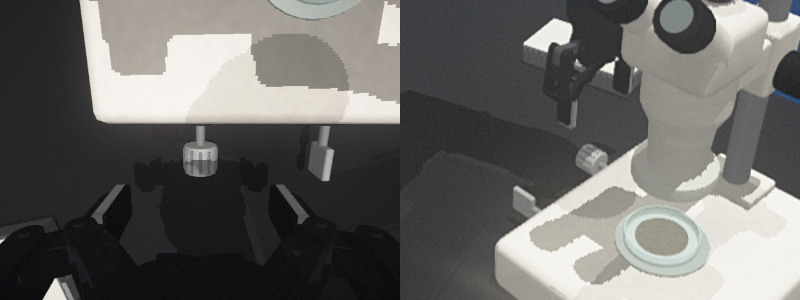

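The knob is centred between the fingers at (200,158), and the tab lies outside the right finger at (320,160). Now I'll descend and close.

Call:
{"name": "jog_arm", "arguments": {"targets": [{"offset":[0,0,-0.03],"twist":[0,0,0],"gripper":0.085},{"offset":[0,0,-0.055],"twist":[0,0,0],"gripper":0.085},{"offset":[0,0,-0.077],"twist":[0,0,0],"gripper":0.085},{"offset":[0,0,-0.078],"twist":[0,0,0],"gripper":0.06},{"offset":[0,0,-0.078],"twist":[0,0,0],"gripper":0.04},{"offset":[0,0,-0.078],"twist":[0,0,0],"gripper":0.015},{"offset":[0,0,-0.078],"twist":[0,0,0],"gripper":0.015},{"offset":[0,0,-0.078],"twist":[0,0,0],"gripper":0.015},{"offset":[0,0,-0.078],"twist":[0,0,0],"gripper":0.015},{"offset":[0,0,-0.078],"twist":[0,0,0],"gripper":0.015}], "squeeze": 50}}

```text
clock: 4.15
ee_pos: [0.619, 0.0286, 0.0203]
tool_rot: [0.001, -0.7, 0.714, -0.001]
wrist_force: [-1.2, 1.3, 5.6]
gripper_width: 0.0284
grasp_force: 49.2
```

Call:
{"name": "jog_arm", "arguments": {"targets": [{"offset":[0,0.01,0],"twist":[0,0,0],"gripper":0.015},{"offset":[0,0.02,0],"twist":[0,0,0],"gripper":0.015},{"offset":[0.001,0.03,0],"twist":[0,0,0],"gripper":0.015},{"offset":[0.001,0.04,0],"twist":[0,0,0],"gripper":0.015},{"offset":[0.001,0.046,0],"twist":[0,0,0],"gripper":0.015},{"offset":[0.001,0.05,0],"twist":[0,0,0],"gripper":0.015},{"offset":[0.001,0.05,0],"twist":[0,0,0],"gripper":0.015},{"offset":[0.001,0.05,0],"twist":[0,0,0],"gripper":0.015}]}}

```text
clock: 5.15
ee_pos: [0.6199, 0.0771, 0.0203]
tool_rot: [0.0, -0.7, 0.714, -0.002]
wrist_force: [0.2, -6.2, 7.2]
gripper_width: 0.0285
grasp_force: 49.3
```

Run:
```python
from h import *
s=state(); print(s['clock'],s['ee_pos'],s['wrist_force'],s['gripper_width'],s['grasp_force'])
p,_=grab('wrist','w4'); q,_=grab('side','s4')
cv2.imwrite('pics/c4.png',cv2.hconcat([cv2.resize(p,(400,300)),cv2.resize(q[130:355,230:530],(400,300))])[:,:,::-1])
```

```text
5.15 [0.61990817 0.07708127 0.02030363] [ 0.19483435 -6.16319389  7.19232989] 0.02852869091030456 49.349021315574646
```

View pics/c4.png

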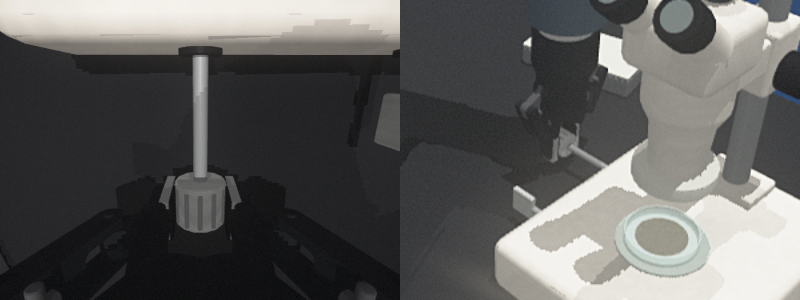

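The knob is held out at the stop: about 48.5 mm of travel, 6.2 N, with a long bare rod visible at (200,120). I'll nudge it 1 mm further and hold for more than a second.

Call:
{"name": "jog_arm", "arguments": {"targets": [{"offset":[0,0.001,0],"twist":[0,0,0],"gripper":0.015},{"offset":[0,0.001,0],"twist":[0,0,0],"gripper":0.015},{"offset":[0,0.001,0],"twist":[0,0,0],"gripper":0.015},{"offset":[0,0.001,0],"twist":[0,0,0],"gripper":0.015},{"offset":[0,0.001,0],"twist":[0,0,0],"gripper":0.015},{"offset":[0,0.001,0],"twist":[0,0,0],"gripper":0.015},{"offset":[0,0.001,0],"twist":[0,0,0],"gripper":0.015},{"offset":[0,0.001,0],"twist":[0,0,0],"gripper":0.015},{"offset":[0,0.001,0],"twist":[0,0,0],"gripper":0.015},{"offset":[0,0.001,0],"twist":[0,0,0],"gripper":0.015}]}}

```text
clock: 6.5
ee_pos: [0.6199, 0.078, 0.0203]
tool_rot: [0.0, -0.7, 0.714, -0.002]
wrist_force: [-0.3, -6.7, 6.1]
gripper_width: 0.0286
grasp_force: 49.3
```

Call:
{"name": "jog_arm", "arguments": {"targets": [{"offset":[0,0,0],"twist":[0,0,0],"gripper":0.015},{"offset":[0,0,0],"twist":[0,0,0],"gripper":0.015},{"offset":[0,0,0],"twist":[0,0,0],"gripper":0.015},{"offset":[0,0,0],"twist":[0,0,0],"gripper":0.015}]}}

```text
clock: 7.0
ee_pos: [0.6199, 0.078, 0.0203]
tool_rot: [0.0, -0.7, 0.714, -0.002]
wrist_force: [0.3, -6.7, 6.6]
gripper_width: 0.0288
grasp_force: 49.3
```

Call:
{"name": "jog_arm", "arguments": {"targets": [{"offset":[0,-0.01,0],"twist":[0,0,0],"gripper":0.015},{"offset":[0,-0.02,0],"twist":[0,0,0],"gripper":0.015},{"offset":[-0.001,-0.03,0],"twist":[0,0,0],"gripper":0.015},{"offset":[-0.001,-0.04,0],"twist":[0,0,0],"gripper":0.015},{"offset":[-0.001,-0.048,0],"twist":[0,0,0],"gripper":0.015},{"offset":[-0.001,-0.048,0],"twist":[0,0,0],"gripper":0.015},{"offset":[-0.001,-0.048,0],"twist":[0,0,0],"gripper":0.085},{"offset":[-0.001,-0.048,0],"twist":[0,0,0],"gripper":0.085},{"offset":[-0.001,-0.048,0],"twist":[0,0,0],"gripper":0.085},{"offset":[-0.001,-0.048,0],"twist":[0,0,0],"gripper":0.085}]}}

```text
clock: 8.25
ee_pos: [0.6178, 0.0315, 0.0185]
tool_rot: [-0.0, -0.7, 0.714, 0.0]
wrist_force: [0.3, 0.1, 1.0]
gripper_width: 0.0851
grasp_force: 0.0
```

Call:
{"name": "jog_arm", "arguments": {"targets": [{"offset":[0,0,0.03],"twist":[0,0,0],"gripper":0.085},{"offset":[0,0,0.08],"twist":[0,0,0],"gripper":0.085},{"offset":[0,0.02,0.13],"twist":[0,0,0],"gripper":0.085},{"offset":[0,0.07,0.17],"twist":[0,0,0],"gripper":0.085},{"offset":[0,0.1,0.18],"twist":[0,0,0],"gripper":0.085},{"offset":[0,0.1,0.18],"twist":[0,0,0],"gripper":0.085},{"offset":[0,0.1,0.18],"twist":[0,0,0],"gripper":0.085},{"offset":[0,0.1,0.18],"twist":[0,0,0],"gripper":0.085}]}}

```text
clock: 9.25
ee_pos: [0.6176, 0.1304, 0.198]
tool_rot: [-0.001, -0.7, 0.714, 0.0]
wrist_force: [0.1, 0.5, 0.6]
gripper_width: 0.085
grasp_force: 0.0
```

Run:
```python
from h import *
s=state(); print(s['clock'],s['ee_pos'],s['wrist_force'],s['gripper_width'])
p,_=grab('wrist','w5'); q,_=grab('side','s5')
cv2.imwrite('pics/c5.png',cv2.hconcat([cv2.resize(p,(400,300)),cv2.resize(q,(400,300))])[:,:,::-1])
```

```text
9.25 [0.61764821 0.1303745  0.19795938] [0.10499836 0.47659089 0.63527056] 0.08495239107891528
```

View pics/c5.png

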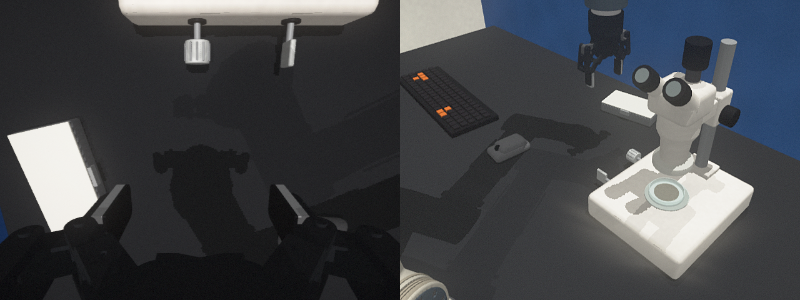

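The knob is back in at (197,52) and the tab is still pushed in at (289,52). The dish and mouse look unmoved, and the arm is clear.

```bash
python3 -c "
from station import sign_off
print(sign_off())"
```

```text
the job is handed in; nothing more can be done
None
```

I pulled the shutter knob out to its stop (about 49 mm), held it there for nearly 2 s and let it go back in. The filter slide stayed in, the dish and mouse looked unmoved in the last picture, the arm is clear, and the job is handed in (no verdict came back).

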